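# Move the objectives to the probe station's rack

## Robot

A 6-joint arm with a two-finger parallel gripper is mounted at the origin on the work surface. World frame = base frame: x ahead of the robot, y to its left, z up, the work surface at z = 0. Lengths are in m, angles in rad, forces in N, time in s.
With the tool pointing down it reaches from about 0.275 to 0.85 m from the base axis. Payload 5.2 kg.
Tool frame: the origin (TCP) lies at the very end of the fingers, on their centre line; the grasp point (between the pads) lies robot.pinch_z behind it (robot.pinch_z is the distance from the TCP to the grasp point, in m); z points along the fingers, y is the line along which they close (so a half turn about z gives the same grasp; the last joint's range is limited). The gripper opens to 85 mm and grips with 20 to 120 N. Pads are 22 mm wide; open, the fingers measure 114 mm over their backs; the gripper's body (76 mm by 85 mm) begins 54 mm behind the grasp point. The pads swing forward as they close: fully open they stand 13 mm farther back than shut.
Start: joints at [-0.203, 0.259, 1.535, -0, 1.348, -0.203], TCP at [0.55, 0, 0.207] pointing down, gripper open.
Joint ranges: [-3.14, 3.14], [-0.91, 2.08], [0.19, 2.58], [-1.22, 4.36], [0.22, 2.71], [-3.12, 3.12]. Speed limits (rad/s): [2.57, 2.57, 3.14, 3.14, 3.14, 3.14].

## Interface

Orientations are given as a rotation vector (axis times angle).
In Python, from cell import robot gives the robot as it stands.
- The arm moves only by the shell command python3 -m pendant 'ROWS'. ROWS is text: rows parted by semicolons, each of 5 numbers parted by spaces: the shift along the tool's x, y, z in m, then the turn about the tool's z in degrees, then the opening, from 0 (shut) to 1 (fully open). In form: dx dy dz turn hand; .... A call has 1 to 5 rows; each row is the pose to reach, as a shift and turn from the pose commanded when the call began, along the tool's axes at that moment; what a row does not reach only later rows make up. A row lasts 1/12 s, in which the tool goes at most 41.7 mm and 7.16 degrees, less where a joint would pass 70% of its speed; a pose out of reach is approached as far as the arm can. A call with a gripper value outside its range is refused whole. The fingers move at their own pace and stop on an object; the grip force is fixed at half the most. Time passes only in rows, so rows that repeat a pose let the fingers close. It gives the time, the measured TCP pose, the force, the opening and the grip force at its end, in the units of the state.
- robot.sense(): the state, without advancing time (a new reading comes with each control period).
- robot.snapshot(name): name is "scene" or "side" or "wrist"; returns a dict with "color" (384x512x3 uint8, red, green, blue), "fov_y" (degrees; the focal length in pixels is half the picture's height over the tangent of half this angle, whatever the lens; pixels are square), "cx", "cy" (the principal point, pixels), "world_from_camera" (4x4, takes a point from camera to world coordinates); the wrist camera has in their place "tool_from_camera" (4x4, takes a point from camera to tool coordinates, whose origin is the TCP and whose axes are the flange's). Camera axes: x right, y down, z forward; pixel columns grow to the right and rows downward; lengths in m; the calibration is good to about 2 mm. A picture is of the moment at which its call begins: read the wrist's pose just before it. There is no depth.
- robot.job_done(): hands the job in; it is judged then, once.
The state is a dict: "time": time; "joints": joint angles; "joint_velocities": joint speeds; "joint_torque": joint torques, N m; "tcp_pos": TCP position; "tool_rot": TCP orientation; "force": force on the tool from outside, world axes, zero at the start; "ft_torque": the same for the moment, N m; "finger_gap": opening from 0.0 (shut) to 1.0 (fully open); "gripper_force": force on a finger pad.
Only numpy, scipy, OpenCV 4.12 (cv2) and the standard library are available. Lean on these libraries where they do the work, as an engineer would, in place of code of your own. Each camera call takes 0.05 s, during which the arm holds its last target. There are 200 camera calls.

## Task

Move the four microscope objectives from the white storage rack to the station rack, one after another from the lowest magnification to the highest - red first, then yellow, green and blue - each standing upright in the pocket of the seat of its own colour. Let go of each one before you fetch the next, keep them upright and set them down gently, without dropping them. Leave the mouse and the bottle where they are.

Things in the scene. Friction and masses are not known exactly. Their poses are not given: they have to be found in the camera images.
- objective_red: Microscope objective, red band, 40 mm tall, 80-210 g, upright in the white storage rack's row of four (any order, 66 mm apart). Metal barrel 28 mm in diameter up to 30 mm; red shoulder to 36 mm; nose 17 to 12 mm wide. Origin: centre of its foot, 11 mm above the table; z up, yaw meaningless. Rack: 80 x 282 x 16 mm, pockets 40 mm wide, 5 mm deep.
- objective_yellow: Microscope objective, yellow band, 46 mm tall, 80-210 g, upright in the white storage rack's row of four (any order, 66 mm apart). Metal barrel 28 mm in diameter up to 30 mm; yellow shoulder to 36 mm; nose 17 to 12 mm wide. Origin: centre of its foot, 11 mm above the table; z up, yaw meaningless. Rack: 80 x 282 x 16 mm, pockets 40 mm wide, 5 mm deep.
- objective_green: Microscope objective, green band, 52 mm tall, 80-210 g, upright in the white storage rack's row of four (any order, 66 mm apart). Metal barrel 28 mm in diameter up to 30 mm; green shoulder to 36 mm; nose 17 to 12 mm wide. Origin: centre of its foot, 11 mm above the table; z up, yaw meaningless. Rack: 80 x 282 x 16 mm, pockets 40 mm wide, 5 mm deep.
- objective_blue: Microscope objective, blue band, 58 mm tall, 80-210 g, upright in the white storage rack's row of four (any order, 66 mm apart). Metal barrel 28 mm in diameter up to 30 mm; blue shoulder to 36 mm; nose 17 to 12 mm wide. Origin: centre of its foot, 11 mm above the table; z up, yaw meaningless. Rack: 80 x 282 x 16 mm, pockets 40 mm wide, 5 mm deep.
- seat_red: Empty red seat: fixed square block 62 x 62 x 12 mm with a dark-floored round pocket 46 mm wide, 5 mm deep. Origin: centre of its underside, 10 mm above the table; z up; pocket floor 7 mm, rim 12 mm above it. One of a row of four (any order, 66 mm apart, along the seat's y) on the station rack, a dark plate 80 x 282 x 10 mm on either side of the bench.
- seat_yellow: Empty yellow seat: fixed square block 62 x 62 x 12 mm with a dark-floored round pocket 46 mm wide, 5 mm deep. Origin: centre of its underside, 10 mm above the table; z up; pocket floor 7 mm, rim 12 mm above it. One of a row of four (any order, 66 mm apart, along the seat's y) on the station rack, a dark plate 80 x 282 x 10 mm on either side of the bench.
- seat_green: Empty green seat: fixed square block 62 x 62 x 12 mm with a dark-floored round pocket 46 mm wide, 5 mm deep. Origin: centre of its underside, 10 mm above the table; z up; pocket floor 7 mm, rim 12 mm above it. One of a row of four (any order, 66 mm apart, along the seat's y) on the station rack, a dark plate 80 x 282 x 10 mm on either side of the bench.
- seat_blue: Empty blue seat: fixed square block 62 x 62 x 12 mm with a dark-floored round pocket 46 mm wide, 5 mm deep. Origin: centre of its underside, 10 mm above the table; z up; pocket floor 7 mm, rim 12 mm above it. One of a row of four (any order, 66 mm apart, along the seat's y) on the station rack, a dark plate 80 x 282 x 10 mm on either side of the bench.
- mouse: Bystander: a loose black computer mouse 108 x 62 x 35 mm beyond the racks; origin at the centre of its underside, x along its length. Not to be disturbed.
- cleaner_bottle: Bystander: a loose amber bottle with white cap, 48 mm in diameter, 95 mm tall, beyond the racks; origin at the centre of its underside. Not to be disturbed.

How it is judged:
By the outcome, as a careful person would: the job done as asked, in the order asked, and still so for the second after the job is handed in, with the robot touching nothing.
It also fails if it takes over 96 s, if anything falls off the work surface, if the arm or the gripper's body presses on something with over 40 N, if the wrist force passes 120 N, or if a joint passes its speed limit or range.

## Working session

There is one attempt and no reset: what is moved stays moved. The work goes in short steps, Python scripts to look and compute and a shell command to move; the robot and the scene stay as the last step left them, time stands still between calls to the robot, and variables do not carry over. Pictures are saved under pics/ and viewed, at most 15 in all, crops included, and the job is handed in when it is done.

```bash
ls; mkdir -p pics; python3 - <<'E'
from cell import robot
import cv2,numpy as np,pickle
s=robot.sense();print(s,robot.pinch_z)
d={'s':s}
for n in("scene","side","wrist"):
    d[n]=robot.snapshot(n);cv2.imwrite(f"pics/{n}0.png",d[n]["color"][...,::-1])
    print({k:v for k,v in d[n].items() if k!="color"})
pickle.dump(d,open("d0.pkl","wb"))
a=[d[n]["color"][...,::-1] for n in("scene","side")]
cv2.imwrite("pics/both.png",np.vstack(a)[:, :] if 0 else cv2.resize(np.hstack(a),(800,300)))
E
```

```text
pics
{'time': 0.0, 'joints': array([-2.02773461e-01,  2.59334310e-01,  1.53609576e+00, -2.27920700e-05,
        1.34799685e+00, -2.02783328e-01]), 'joint_velocities': array([-1.29392649e-03,  1.30532412e-05, -2.29464023e-04,  1.19828146e-03,
       -2.66293909e-04,  3.19473935e-04]), 'joint_torque': array([ 1.06436883e-04, -4.46029150e+01, -2.90570551e+01, -7.42485804e-05,
        1.18754001e-02, -2.51378208e-05]), 'tcp_pos': array([5.49421460e-01, 1.48419803e-04, 2.05674326e-01]), 'tool_rot': array([-2.22035021e+00, -2.22038335e+00,  1.61367483e-03]), 'force': array([-0.00850473, -0.12883176,  0.18273586]), 'ft_torque': array([ 0.06468485, -0.00524408, -0.0071799 ]), 'gripper_force': 0.0, 'finger_gap': 1.0007211160681446} 0.0187
{'fov_y': 55.43723537177254, 'cx': 260.8305720196595, 'cy': 196.62625732138434, 'world_from_camera': array([[-0.83202603,  0.41594872, -0.36704135,  0.90323873],
       [ 0.55446006,  0.60266376, -0.57390803,  0.43180126],
       [-0.01751379, -0.68101619, -0.73205889,  0.58666186],
       [ 0.        ,  0.        ,  0.        ,  1.        ]])}
{'fov_y': 48.65099556667189, 'cx': 259.62348997173433, 'cy': 189.1699342056819, 'world_from_camera': array([[ 0.7556282 , -0.31837331,  0.57241983,  0.0095913 ],
       [-0.65498128, -0.37401788,  0.65658979, -0.69056432],
       [ 0.00505458, -0.87106203, -0.49114701,  0.57743548],
       [ 0.        ,  0.        ,  0.        ,  1.        ]])}
{'fov_y': 70.12608008982316, 'cx': 254.37167827441402, 'cy': 187.31339177790235, 'tool_from_camera': array([[-5.72267739e-04, -9.51177985e-01, -3.08642372e-01,
         7.86569911e-02],
       [ 9.99999543e-01, -3.08079764e-04, -9.04700113e-04,
         4.48956345e-04],
       [ 7.65444362e-04, -3.08642749e-01,  9.51177727e-01,
        -1.67543236e-01],
       [ 0.00000000e+00,  0.00000000e+00,  0.00000000e+00,
         1.00000000e+00]])}
```

```bash
python3 - <<'E'
import cv2,numpy as np
a=[cv2.imread(f"pics/{n}0.png") for n in("scene","side")]
cv2.imwrite("pics/two.png",cv2.resize(np.hstack(a),(800,300)))
E
```

```text
(no output)
```

View pics/scene0.png

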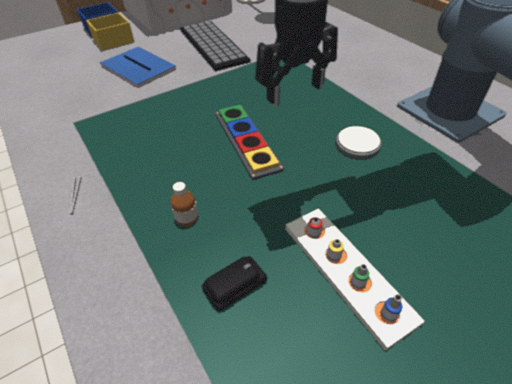

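View pics/side0.png

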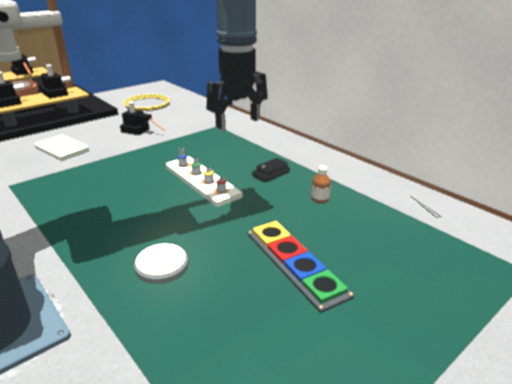

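View pics/wrist0.png

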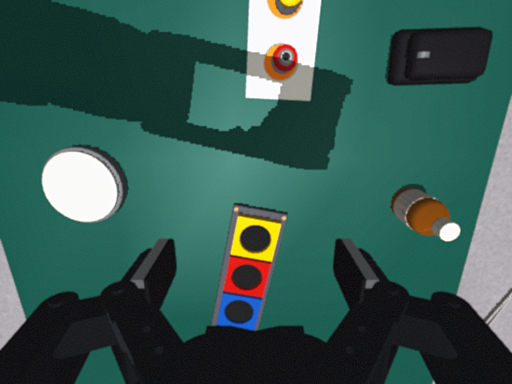

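```bash
cat >h.py <<'E'
import cv2,numpy as np
from scipy.spatial.transform import Rotation as R
# hue ranges in OpenCV units
H=dict(red=[(0,6),(173,180)],yellow=[(22,32)],green=[(48,72)],blue=[(106,125)])
def mask(img,c,s=120,v=50):
    h=cv2.cvtColor(img,cv2.COLOR_RGB2HSV)
    return sum(cv2.inRange(h,(a,s,v),(b,255,255)) for a,b in H[c])
def blobs(img,c,lo=25,**k):
    cs,_=cv2.findContours(mask(img,c,**k),cv2.RETR_EXTERNAL,cv2.CHAIN_APPROX_NONE)
    o=[]
    for q in cs:
        q=cv2.convexHull(q);m=cv2.moments(q)
        if m["m00"]>=lo:o.append((m["m10"]/m["m00"],m["m01"]/m["m00"],m["m00"]))
    return o
def pose(s,sn):
    if "world_from_camera" in sn:return sn["world_from_camera"]
    T=np.eye(4);T[:3,:3]=R.from_rotvec(s["tool_rot"]).as_matrix();T[:3,3]=s["tcp_pos"]
    return T@sn["tool_from_camera"]
def ray(s,sn,u,v):
    T=pose(s,sn);f=192/np.tan(np.radians(sn["fov_y"]/2))
    d=T[:3,:3]@np.array([(u-sn["cx"])/f,(v-sn["cy"])/f,1]);return T[:3,3],d/np.linalg.norm(d)
def plane(r,z):
    o,d=r;return o+d*(z-o[2])/d[2]
def tri(rs):
    A=sum(np.eye(3)-np.outer(d,d) for o,d in rs);b=sum((np.eye(3)-np.outer(d,d))@o for o,d in rs)
    p=np.linalg.solve(A,b);return p,max(np.linalg.norm((np.eye(3)-np.outer(d,d))@(p-o)) for o,d in rs)
E
python3 - <<'E'
from h import *;import pickle
np.set_printoptions(precision=4,suppress=True)
d=pickle.load(open("d0.pkl","rb"))
reg={"scene":((215,100,285,175),(295,205,415,330)),"side":((245,215,350,305),(160,140,245,205))}
for k,nm,z in((0,"seat",.022),(1,"obj",.044)):
  for c in H:
    rs=[]
    for n in reg:
        x0,y0,x1,y1=reg[n][k]
        b=[q for q in blobs(d[n]["color"],c,lo=12) if x0<q[0]<x1 and y0<q[1]<y1]
        b=max(b,key=lambda q:q[2],default=None)
        if b: rs.append(ray(d["s"],d[n],*b[:2]));print(n,np.round(b,1),plane(rs[-1],z),end=" ")
    print(nm,c,tri(rs) if len(rs)>1 else "")
E
```

```text
scene [250.2 141.6 416. ] [ 0.5393 -0.1794  0.022 ] side [286.6 247.9 552.5] [ 0.5332 -0.1787  0.022 ] seat red (array([ 0.5368, -0.1787,  0.0207]), np.float64(0.0025544839874819805))
scene [261.  159.2 526.5] [ 0.5537 -0.1099  0.022 ] side [270.4 231.9 500. ] [ 0.5466 -0.1125  0.022 ] seat yellow (array([ 0.5508, -0.1109,  0.0195]), np.float64(0.001953128120655732))
scene [232.3 113.1 302.5] [ 0.5132 -0.3097  0.022 ] side [324.7 285.4 840. ] [ 0.5071 -0.3099  0.022 ] seat green (array([ 0.5108, -0.3097,  0.0204]), np.float64(0.0022255358376139615))
scene [241.1 126.8 358. ] [ 0.5259 -0.244   0.022 ] side [304.  265.2 662. ] [ 0.5203 -0.2427  0.022 ] seat blue (array([ 0.5236, -0.243 ,  0.021 ]), np.float64(0.0025335681175057533))
scene [315.6 223.9  85. ] [0.5851 0.1238 0.044 ] obj red 
scene [335.6 246.4 109. ] [0.5884 0.1838 0.044 ] side [209.  172.8  14.5] [0.5855 0.1815 0.044 ] obj yellow (array([0.5872, 0.1834, 0.0426]), np.float64(0.0004213499046413889))
scene [360.7 273.8 107. ] [0.591 0.25  0.044] obj green 
scene [393.  305.8 167.5] [0.59   0.3204 0.044 ] side [181.6 156.3  17. ] [0.5853 0.3217 0.044 ] obj blue (array([0.5874, 0.3213, 0.0429]), np.float64(0.002119740112015969))
```

```bash
cat >look.py <<'E'
from h import *;from cell import robot;import pickle,sys
s=robot.sense();sn=robot.snapshot("wrist");pickle.dump((s,sn),open(sys.argv[1]+".pkl","wb"))
cv2.imwrite(f"pics/{sys.argv[1]}.png",sn["color"][...,::-1])
E
python3 -m pendant '0.03 0.036 0 0 1; 0.06 0.036 0 0 1; 0.06 0.036 0 0 1; 0.06 0.036 0 0 1'
python3 look.py w1
python3 -m pendant '0.03 0 0 0 1; 0.06 0 0 0 1; 0.06 0 0 0 1; 0.06 0 0 0 1'
python3 look.py w2
cat >m.py <<'E'
from h import *;import pickle
np.set_printoptions(precision=4,suppress=True)
v=[pickle.load(open(f"w{i}.pkl","rb")) for i in(1,2)]
for c in H:
    rs=[]
    for s,sn in v:
        for q in blobs(sn["color"],c):
            p=plane(ray(s,sn,*q[:2]),.044)
            if abs(p[0]-.587)<.03 and p[1]>.1: print(c,np.round(q,1),p)
            if abs(p[0]-.587)<.02 and p[1]>.1: rs.append(ray(s,sn,*q[:2]))
    if len(rs)==2: print(" tri",c,tri(rs))
E
python3 m.py
```

```text
time: 0.48
tcp_pos: [0.5857, 0.0615, 0.2058]
tool_rot: [-2.218, -2.224, 0.001]
force: [-0.2, -0.1, 0.0]
finger_gap: 0.997
gripper_force: 0.0
time: 0.87
tcp_pos: [0.5856, 0.1201, 0.2065]
tool_rot: [2.22, 2.223, -0.001]
force: [-0.2, 0.1, 0.1]
finger_gap: 1.0
gripper_force: 0.0
red [252.6 114.2 384. ] [0.5835 0.1228 0.044 ]
red [252.5 163.1 330.5] [0.5833 0.123  0.044 ]
 tri red (array([0.5834, 0.1228, 0.0428]), np.float64(7.67564827811393e-05))
yellow [255.2  56.4 502.5] [0.5863 0.1841 0.044 ]
yellow [254.9 111.4 413. ] [0.5863 0.1845 0.044 ]
 tri yellow (array([0.5863, 0.1844, 0.042 ]), np.float64(2.366555118321857e-05))
green [256.9  49.2 471. ] [0.5883 0.2498 0.044 ]
```

View pics/w2.png

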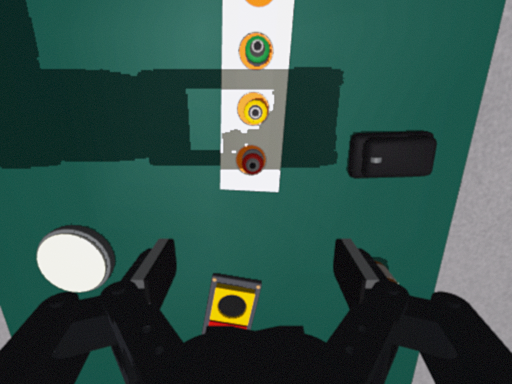

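```bash

python3 -m pendant '0.003 -0.002 0.04 0 1; 0.003 -0.002 0.08 0 1; 0.003 -0.002 0.12 0 0.6; 0.003 -0.002 0.16 0 0.6; 0.003 -0.002 0.16 0 0.6'
python3 -m pendant '0 0 0.01 0 0.6; 0 0 0.02 0 0.6; 0 0 0.02 0 0.6; 0 0 0.02 0 0.6'
python3 look.py w3
python3 - <<'E'
from h import *;import sys;from cell import robot
sn=robot.snapshot("side")["color"][100:230,120:300,::-1]
cv2.imwrite("pics/c1.png",np.hstack([cv2.resize(sn,(416,300)),cv2.resize(cv2.imread("pics/w3.png"),(384,300))]))
E
```

```text
time: 1.33
tcp_pos: [0.5776, 0.1209, 0.0387]
tool_rot: [-2.216, -2.212, 0.018]
force: [-1.6, -0.2, -1.3]
finger_gap: 0.612
gripper_force: 0.0
time: 1.67
tcp_pos: [0.5852, 0.1227, 0.0281]
tool_rot: [2.22, 2.22, 0.003]
force: [-0.7, -0.3, 0.0]
finger_gap: 0.596
gripper_force: 0.0
```

View pics/c1.png

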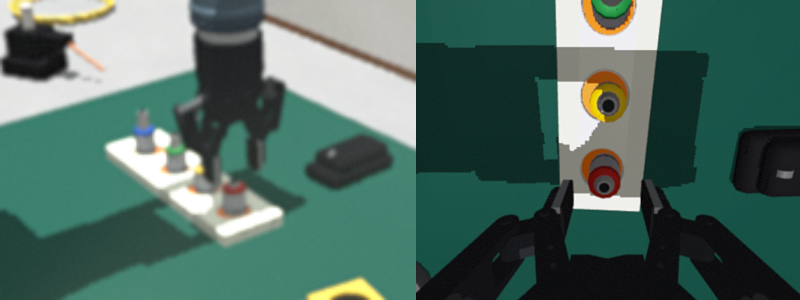

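```bash
python3 - <<'E'
from h import *;import pickle
np.set_printoptions(precision=4,suppress=True)
d=pickle.load(open("d0.pkl","rb"));s,sn=pickle.load(open("w3.pkl","rb"))
def proj(s,sn,p):
    T=np.linalg.inv(pose(s,sn));q=T[:3,:3]@p+T[:3,3];f=192/np.tan(np.radians(sn["fov_y"]/2));return q[0]/q[2]*f+sn["cx"],q[1]/q[2]*f+sn["cy"]
print(s["tcp_pos"],"side proj of tcp",proj(s,d["side"],s["tcp_pos"]),"red obj top",proj(s,d["side"],np.array([.5834,.1228,.051])))
for dx in(-.025,0,.025): print("wrist",proj(s,sn,s["tcp_pos"]+[dx,0,.01]))
for c in H:
  for q in blobs(sn["color"],c): print(c,np.round(q,1),plane(ray(s,sn,*q[:2]),.043))
E
```

```text
[0.5852 0.1227 0.0281] side proj of tcp (np.float64(221.96593302572967), np.float64(185.82001877653042)) red obj top (np.float64(221.05026482670013), np.float64(178.4328918050938))
wrist (np.float64(214.68111410579593), np.float64(228.5260125581959))
wrist (np.float64(253.96546648895446), np.float64(228.46389205308432))
wrist (np.float64(293.2339133757378), np.float64(228.4017966993984))
red [ 250.5  232.3 1356.5] [0.5831 0.1226 0.043 ]
yellow [ 255.8  131.1 1890. ] [0.5863 0.1843 0.043 ]
green [260.1   9.8 925.5] [0.5884 0.2423 0.043 ]
```

View pics/w3.png

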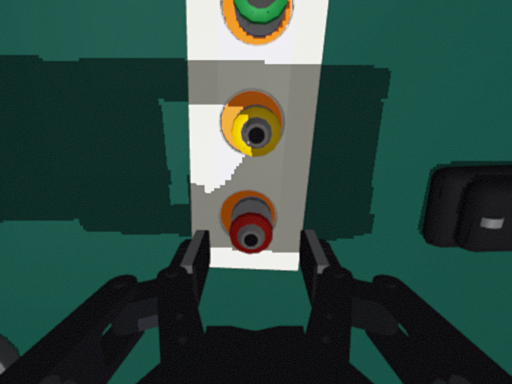

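```bash
python3 - <<'E'
from h import *;from cell import robot
a=robot.snapshot("side")["color"][130:210,180:280,::-1];b=robot.snapshot("scene")["color"][170:270,260:360,::-1]
cv2.imwrite("pics/c2.png",np.hstack([cv2.resize(a,(400,400),interpolation=2),cv2.resize(b,(400,400),interpolation=2)]))
E
```

```text
(no output)
```

View pics/c2.png

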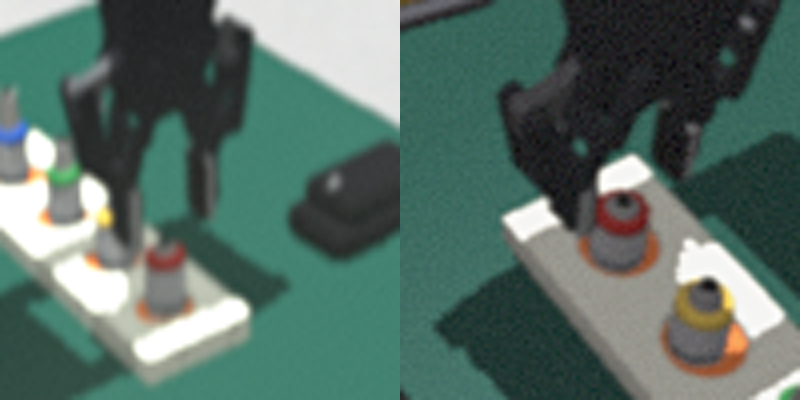

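```bash
python3 - <<'E'
from h import *;import pickle
d=pickle.load(open("d0.pkl","rb"))
for a,b in(((303.75,226.25),(230.75,173)),((330,213.75),(211.75,180))):
    print(tri([ray(0,d["scene"],*a),ray(0,d["side"],*b)]))
E
```

```text
(array([0.61459821, 0.12258644, 0.05684159]), np.float64(0.0008478629934760833))
(array([0.55448732, 0.12592842, 0.05523189]), np.float64(0.0011962504510409791))
```

```bash

python3 -m pendant '0 -0.002 0 0 0.45; 0 -0.002 0 0 0.45; 0 -0.002 0.006 0 0.45; 0 -0.002 0.012 0 0.45; 0 -0.002 0.012 0 0.45'
python3 - <<'E'
from h import *;from cell import robot
a=robot.snapshot("side")["color"][130:210,180:280,::-1];b=robot.snapshot("scene")["color"][170:270,260:360,::-1]
cv2.imwrite("pics/c3.png",np.hstack([cv2.resize(a,(400,400),interpolation=2),cv2.resize(b,(400,400),interpolation=2)]))
E
```

```text
time: 2.28
tcp_pos: [0.5808, 0.123, 0.0129]
tool_rot: [-2.22, -2.22, 0.003]
force: [0.4, -0.0, 0.1]
finger_gap: 0.452
gripper_force: 0.0
```

View pics/c3.png

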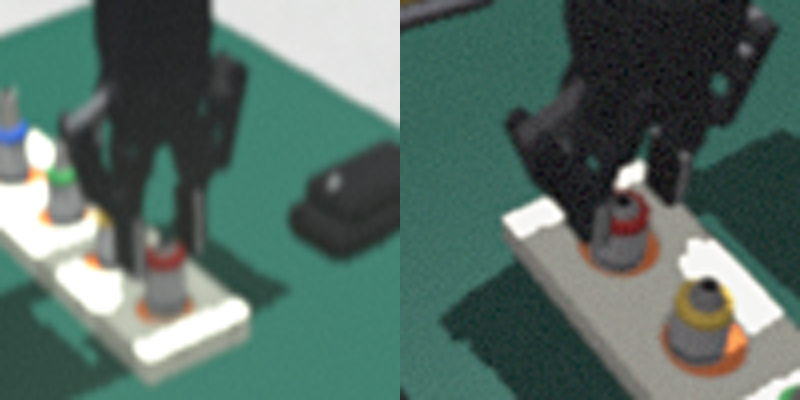

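```bash
python3 - <<'E'
from h import *;import pickle
d=pickle.load(open("d0.pkl","rb"))
for a,b in(((305,229.5),(230,180.2)),((330.75,220.75),(214.25,184))):
    print(tri([ray(0,d["scene"],*a),ray(0,d["side"],*b)]))
E
```

```text
(array([0.60805278, 0.11914122, 0.038709  ]), np.float64(0.0014201577806705536))
(array([0.55904008, 0.12951146, 0.04083415]), np.float64(0.005398461598815767))
```

```bash

python3 -m pendant '0 0.001 0.005 0 0.45; 0 0.001 0.009 0 0.45; 0 0.001 0.009 0 0.45'
python3 -m pendant '0 0 0.003 0 0.45; 0 0 0.006 0 0.45; 0 0 0.006 0 0.45'
python3 -c "
from cell import robot;print(robot.sense()['force'],robot.sense()['tcp_pos'])"
python3 look.py w4
python3 - <<'E'
from h import *;from cell import robot
a=robot.snapshot("side")["color"][130:210,180:280,::-1];b=cv2.imread("pics/w4.png")[130:330,130:330]
cv2.imwrite("pics/c4.png",np.hstack([cv2.resize(a,(400,400),interpolation=2),cv2.resize(b,(400,400),interpolation=2)]))
E
```

```text
time: 2.63
tcp_pos: [0.5824, 0.123, 0.0045]
tool_rot: [-2.221, -2.221, 0.002]
force: [-0.1, -0.9, -0.9]
finger_gap: 0.452
gripper_force: 0.0
time: 2.88
tcp_pos: [0.5825, 0.123, -0.0012]
tool_rot: [-2.221, -2.221, 0.001]
force: [-1.2, 0.0, -0.1]
finger_gap: 0.454
gripper_force: 0.0
[-1.15744076  0.03350318 -0.11115443] [ 0.5825322   0.12299454 -0.00119688]
```

View pics/c4.png

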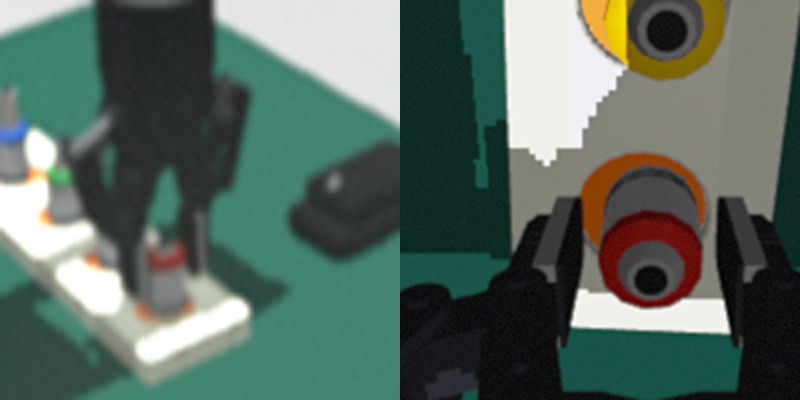

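```bash

python3 -m pendant '0 0 0 0 0; 0 0 0 0 0; 0 0 0 0 0; 0 0 0 0 0; 0 0 0 0 0'
python3 -m pendant '0 0 -0.004 0 0; 0 0 -0.01 0 0; 0 0 -0.02 0 0; 0 0 -0.02 0 0;0 0 -0.02 0 0'
python3 look.py w5; python3 - <<'E'
from h import *;from cell import robot
a=robot.snapshot("side")["color"][130:210,180:280,::-1];b=cv2.imread("pics/w5.png")[130:330,130:330]
cv2.imwrite("pics/c5.png",np.hstack([cv2.resize(a,(400,400),interpolation=2),cv2.resize(b,(400,400),interpolation=2)]))
E
```

```text
time: 3.4
tcp_pos: [0.5833, 0.123, -0.0001]
tool_rot: [2.221, 2.221, 0.001]
force: [0.0, 0.7, 3.2]
finger_gap: 0.297
gripper_force: 59.2
time: 3.82
tcp_pos: [0.5839, 0.123, 0.0206]
tool_rot: [2.22, 2.22, 0.002]
force: [-0.7, 0.7, -0.7]
finger_gap: 0.299
gripper_force: 59.0
```

View pics/c5.png

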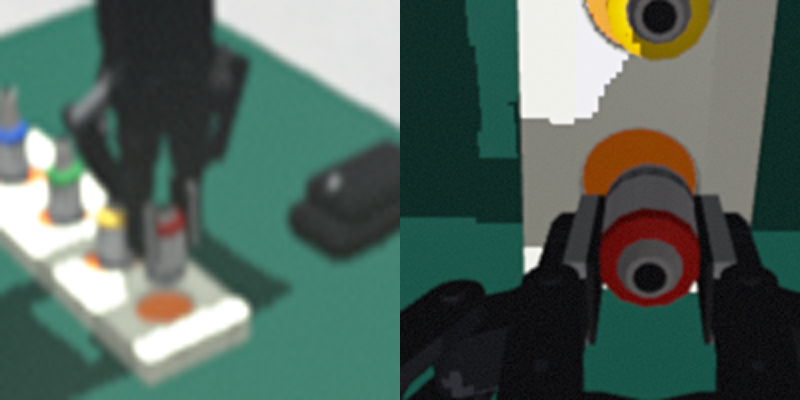

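```bash

python3 -m pendant '0 0 -0.03 0 0; 0 0 -0.06 0 0; -0.02 0 -0.08 0 0; -0.055 0 -0.08 0 0; -0.09 0 -0.08 0 0'
python3 -m pendant '-0.035 -0.007 0 0 0; -0.07 -0.014 0 0 0; -0.105 -0.021 0 0 0; -0.14 -0.028 0 0 0; -0.175 -0.035 0 0 0'
python3 -m pendant '-0.035 0 0 0 0; -0.07 0 0 0 0; -0.095 0 0 0 0; -0.11 0 0 0 0; -0.11 0 0 0 0'
python3 look.py w6
cat >seats.py <<'E'
from h import *;import pickle,sys
np.set_printoptions(precision=4,suppress=True)
d=pickle.load(open("d0.pkl","rb"));V=[(d["s"],d["wrist"])]+[pickle.load(open(f+".pkl","rb")) for f in sys.argv[1:]]
for c in H:
    rs=[]
    for s,sn in V:
        for q in blobs(sn["color"],c,lo=300):
            r=ray(s,sn,*q[:2]);p=plane(r,.022)
            if -.35<p[1]<-.08 and .48<p[0]<.58: print(c,np.round(q,1),p);rs.append(r)
    if len(rs)>1: print(" tri",tri(rs))
E
python3 seats.py w6
```

```text
time: 4.33
tcp_pos: [0.584, 0.033, 0.1012]
tool_rot: [2.216, 2.223, 0.003]
force: [0.5, 0.1, -1.3]
finger_gap: 0.296
gripper_force: 59.2
time: 4.75
tcp_pos: [0.5471, -0.1434, 0.0992]
tool_rot: [-2.221, -2.221, 0.0]
force: [-0.6, 0.1, -0.6]
finger_gap: 0.299
gripper_force: 59.2
time: 5.17
tcp_pos: [0.5477, -0.2552, 0.099]
tool_rot: [2.225, 2.217, -0.001]
force: [-1.0, 0.1, -1.3]
finger_gap: 0.299
gripper_force: 59.2
red [ 246.3  276.3 1489. ] [ 0.537  -0.1763  0.022 ]
red [ 254.4  258.4 1980. ] [ 0.5477 -0.3328  0.022 ]
red [ 241.5   98.6 5674.5] [ 0.5373 -0.1767  0.022 ]
 tri (array([ 0.5431, -0.1835,  0.1235]), np.float64(0.07130364158179012))
yellow [ 255.1  237.2 1832. ] [ 0.5502 -0.1104  0.022 ]
yellow [ 256.    28.7 4570.5] [ 0.5497 -0.1242  0.022 ]
 tri (array([ 0.55  , -0.1202,  0.0037]), np.float64(0.00017815255022737706))
green [ 211.5  231.6 1055. ] [ 0.5052 -0.3021  0.022 ]
blue [ 238.5  311.6 1318.5] [ 0.5239 -0.2418  0.022 ]
blue [ 232.3  165.3 3434. ] [ 0.5278 -0.2347  0.022 ]
 tri (array([ 0.5267, -0.2323,  0.0322]), np.float64(0.0019707503228280506))
```

View pics/w6.png

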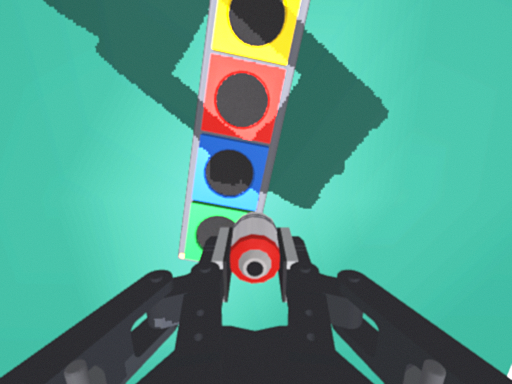

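```bash

python3 -m pendant '0.035 -0.005 0.0 0 0; 0.065 -0.011 0.02 0 0; 0.079 -0.011 0.04 0 0; 0.079 -0.011 0.06 0 0;0.079 -0.011 0.075 0 0'
python3 -m pendant '0 0 0.003 0 0; 0 0 0.005 0 0; 0 0 0.005 0 0'
```

```text
time: 5.63
tcp_pos: [0.5359, -0.1689, 0.0231]
tool_rot: [-2.215, -2.223, 0.0]
force: [0.4, 0.6, -1.3]
finger_gap: 0.297
gripper_force: 59.3
time: 5.88
tcp_pos: [0.5372, -0.1721, 0.0197]
tool_rot: [-2.22, -2.222, -0.0]
force: [0.5, 0.7, -0.6]
finger_gap: 0.296
gripper_force: 59.3
```

```bash

python3 -m pendant '-0.003 0 0 0 0; -0.003 0 0.003 0 0; -0.003 0 0.006 0 0; -0.003 0 0.009 0 0; -0.003 0 0.009 0 0'
python3 -m pendant '0 0 0.0015 0 0; 0 0 0.003 0 0; 0 0 0.003 0 0;0 0 0.003 0 0'
```

```text
time: 6.3
tcp_pos: [0.5366, -0.176, 0.01]
tool_rot: [-2.221, -2.22, 0.0]
force: [0.4, -0.1, -1.6]
finger_gap: 0.292
gripper_force: 59.3
time: 6.63
tcp_pos: [0.537, -0.1759, 0.0074]
tool_rot: [-2.221, -2.221, 0.0]
force: [0.3, -0.5, -1.0]
finger_gap: 0.295
gripper_force: 59.3
```

```bash

for i in 1; do python3 -m pendant '0 0 0.001 0 0; 0 0 0.001 0 0; 0 0 0.001 0 0'; done
python3 -m pendant '0 0 0.001 0 0; 0 0 0.001 0 0; 0 0 0.001 0 0'
```

```text
time: 6.88
tcp_pos: [0.537, -0.176, 0.0065]
tool_rot: [-2.221, -2.221, 0.0]
force: [0.5, 0.9, -1.2]
finger_gap: 0.296
gripper_force: 59.3
time: 7.13
tcp_pos: [0.5372, -0.176, 0.0059]
tool_rot: [2.221, 2.221, 0.0]
force: [-0.3, 0.6, 3.2]
finger_gap: 0.3
gripper_force: 59.7
```

```bash

python3 -m pendant '0 0 0 0 0.5; 0 0 0 0 0.5; 0 0 0 0 0.5; 0 0 -0.02 0 0.6; 0 0 -0.05 0 0.6'
python3 -m pendant '0 0 -0.04 0 0.6; 0.035 0 -0.06 0 0.6; 0.075 0.01 -0.06 0 0.6; 0.115 0.02 -0.06 0 0.6; 0.155 0.03 -0.06 0 0.6'
python3 -m pendant '0.04 0.01 0 0 0.6; 0.08 0.02 0 0 0.6; 0.12 0.02 0 0 0.6; 0.13 0.02 0 0 0.6; 0.13 0.02 0 0 0.6'
python3 look.py w7
python3 - <<'E'
from h import *;from cell import robot
np.set_printoptions(precision=4,suppress=True)
import pickle
s,sn=pickle.load(open("w7.pkl","rb"));print(s["tcp_pos"])
for c in H:
  for q in blobs(sn["color"],c): print(c,np.round(q,1),plane(ray(s,sn,*q[:2]),.043))
a=robot.snapshot("side")["color"][205:315,235:365,::-1]
cv2.imwrite("pics/c7.png",np.hstack([cv2.resize(a,(400,400),interpolation=2),cv2.resize(cv2.imread("pics/w7.png"),(400,400))]))
E
```

```text
time: 7.55
tcp_pos: [0.5345, -0.1747, 0.053]
tool_rot: [-2.217, -2.216, 0.003]
force: [0.8, 0.3, 0.5]
finger_gap: 0.598
gripper_force: 0.0
time: 7.97
tcp_pos: [0.5675, -0.0198, 0.1164]
tool_rot: [2.222, 2.219, 0.002]
force: [0.8, -0.1, 0.1]
finger_gap: 0.605
gripper_force: 0.0
time: 8.38
tcp_pos: [0.5864, 0.1124, 0.1152]
tool_rot: [-2.216, -2.226, -0.0]
force: [-0.6, -1.0, 0.9]
finger_gap: 0.599
gripper_force: 0.0
[0.5864 0.1124 0.1152]
yellow [254.3 107.2 799. ] [0.5862 0.1842 0.043 ]
green [ 257.4   18.  1031. ] [0.5884 0.2499 0.043 ]
```

View pics/c7.png

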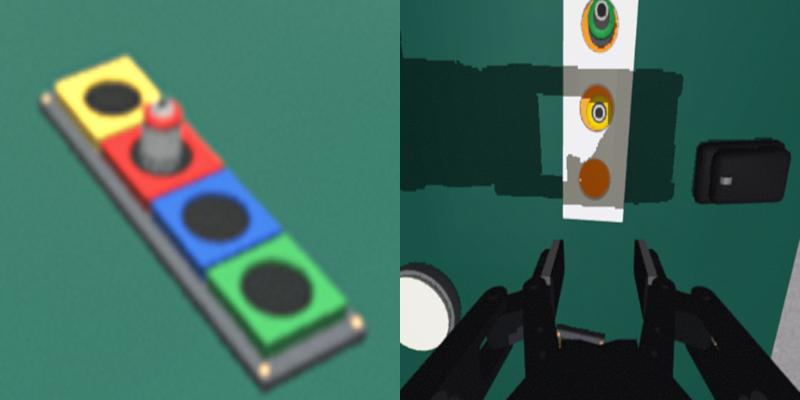

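```bash

python3 -m pendant '0.036 0 0 0 0.6; 0.071 0 0 0 0.6; 0.072 0 0.03 0 0.6; 0.072 0 0.06 0 0.6; 0.072 0 0.08 0 0.5'
python3 -m pendant '0 0 0 0 0.5; 0 0 0 0 0.5; 0 0 0 0 0.5'
```

```text
time: 8.9
tcp_pos: [0.5863, 0.1794, 0.0334]
tool_rot: [-2.222, -2.22, 0.003]
force: [-0.1, -1.0, -0.6]
finger_gap: 0.503
gripper_force: 0.0
time: 9.15
tcp_pos: [0.5884, 0.1797, 0.0368]
tool_rot: [2.222, 2.218, 0.002]
force: [-0.4, 0.2, -0.1]
finger_gap: 0.501
gripper_force: 0.0
```

```bash

python3 -m pendant '0.0045 -0.002 0.012 0 0.5; 0.0045 -0.002 0.025 0 0.5; 0.0045 -0.002 0.035 0 0.5; 0.0045 -0.002 0.035 0 0.5; 0.0045 -0.002 0.035 0 0.5'
python3 -m pendant '0 0 0 0 0; 0 0 0 0 0; 0 0 0 0 0; 0 0 0 0 0; 0 0 0 0 0'
python3 -m pendant '0 0 -0.01 0 0; 0 0 -0.03 0 0; 0 0 -0.06 0 0; 0 0 -0.09 0 0;-0.02 0 -0.1 0 0'
```

```text
time: 9.57
tcp_pos: [0.5855, 0.1851, 0.0012]
tool_rot: [2.222, 2.221, 0.001]
force: [0.5, 0.7, 0.9]
finger_gap: 0.501
gripper_force: 0.0
time: 9.98
tcp_pos: [0.5862, 0.1855, 0.002]
tool_rot: [2.22, 2.22, 0.003]
force: [0.4, -0.3, 6.1]
finger_gap: 0.298
gripper_force: 59.3
time: 10.4
tcp_pos: [0.5871, 0.1686, 0.1056]
tool_rot: [2.216, 2.222, 0.01]
force: [1.5, 0.1, -1.0]
finger_gap: 0.291
gripper_force: 59.2
```

```bash

python3 -m pendant '-0.035 -0.005 0 0 0; -0.07 -0.01 0 0 0; -0.105 -0.015 0 0 0; -0.14 -0.02 0 0 0; -0.175 -0.025 0 0 0'
python3 -m pendant '-0.035 -0.006 0 0 0; -0.07 -0.012 0 0 0; -0.1 -0.012 0 0 0; -0.105 -0.012 0 0 0; -0.105 -0.012 0 0 0'
python3 -c "
from cell import robot;print(robot.sense()['tcp_pos'])"
```

```text
time: 10.82
tcp_pos: [0.5593, -0.0107, 0.101]
tool_rot: [-2.221, -2.222, -0.0]
force: [0.9, -0.2, -2.6]
finger_gap: 0.289
gripper_force: 59.2
time: 11.23
tcp_pos: [0.5479, -0.1166, 0.1009]
tool_rot: [2.225, 2.217, 0.0]
force: [-0.8, 0.6, 0.1]
finger_gap: 0.294
gripper_force: 59.2
[ 0.54787914 -0.11661475  0.10088073]
```

```bash

python3 -m pendant '0 0 0.03 0 0; 0 0 0.06 0 0; 0 0 0.075 0 0; 0 0 0.075 0 0; 0 0 0.075 0 0'
```

```text
time: 11.65
tcp_pos: [0.5474, -0.1128, 0.0251]
tool_rot: [-2.218, -2.221, 0.001]
force: [-0.4, 0.4, -0.7]
finger_gap: 0.301
gripper_force: 59.2
```

Need (.550, -.1115), contact near z .008.

```bash

python3 -m pendant '0.001 0.002 0.005 0 0; 0.001 0.002 0.01 0 0; 0.001 0.002 0.014 0 0; 0.001 0.002 0.014 0 0; 0.001 0.002 0.014 0 0'
python3 -m pendant '0 0 0.001 0 0; 0 0 0.002 0 0; 0 0 0.002 0 0; 0 0 0.002 0 0'
```

```text
time: 12.07
tcp_pos: [0.55, -0.1134, 0.0116]
tool_rot: [-2.221, -2.221, -0.0]
force: [-1.3, 0.2, -1.5]
finger_gap: 0.295
gripper_force: 59.2
time: 12.4
tcp_pos: [0.55, -0.1136, 0.0096]
tool_rot: [2.222, 2.221, 0.0]
force: [0.3, 0.1, -1.3]
finger_gap: 0.291
gripper_force: 59.2
```

```bash

python3 -m pendant '0 0 0.001 0 0; 0 0 0.001 0 0; 0 0 0.001 0 0'
python3 -m pendant '0 0 0.001 0 0; 0 0 0.001 0 0; 0 0 0.001 0 0'
```

```text
time: 12.65
tcp_pos: [0.5499, -0.1135, 0.0085]
tool_rot: [-2.221, -2.221, 0.0]
force: [-0.2, 0.2, -1.1]
finger_gap: 0.297
gripper_force: 59.2
time: 12.9
tcp_pos: [0.5501, -0.1136, 0.008]
tool_rot: [2.221, 2.221, 0.0]
force: [-2.2, 0.2, 3.8]
finger_gap: 0.297
gripper_force: 59.8
```

```bash

python3 -m pendant '0 0 0 0 0.5; 0 0 0 0 0.5; 0 0 0 0 0.5; 0 0 -0.02 0 0.6; 0 0 -0.05 0 0.6'
python3 -m pendant '0 0 -0.04 0 0.6; 0.035 0.005 -0.06 0 0.6; 0.07 0.01 -0.06 0 0.6; 0.105 0.015 -0.06 0 0.6; 0.14 0.02 -0.06 0 0.6'
python3 -m pendant '0.035 0.005 0 0 0.6; 0.07 0.01 0 0 0.6; 0.1 0.018 0 0 0.6; 0.11 0.018 0 0 0.6; 0.11 0.018 0 0 0.6'
python3 look.py w8
python3 - <<'E'
from h import *;from cell import robot
np.set_printoptions(precision=4,suppress=True)
import pickle
s,sn=pickle.load(open("w8.pkl","rb"));print(s["tcp_pos"])
for c in H:
  for q in blobs(sn["color"],c): print(c,np.round(q,1),plane(ray(s,sn,*q[:2]),.043))
a=robot.snapshot("side")["color"][205:315,235:365,::-1]
cv2.imwrite("pics/c8.png",np.hstack([cv2.resize(a,(400,400),interpolation=2),cv2.resize(cv2.imread("pics/w8.png"),(400,400))]))
E
```

```text
time: 13.32
tcp_pos: [0.5474, -0.1125, 0.055]
tool_rot: [-2.217, -2.217, 0.004]
force: [-0.0, -0.2, -0.0]
finger_gap: 0.6
gripper_force: 0.0
time: 13.73
tcp_pos: [0.5705, 0.0277, 0.1183]
tool_rot: [2.222, 2.219, 0.002]
force: [0.4, -0.7, -0.4]
finger_gap: 0.603
gripper_force: 0.0
time: 14.15
tcp_pos: [0.5878, 0.1393, 0.1172]
tool_rot: [-2.217, -2.225, -0.0]
force: [0.6, -0.7, -0.5]
finger_gap: 0.601
gripper_force: 0.0
[0.5878 0.1393 0.1172]
green [255.3  56.5 887. ] [0.5884 0.2501 0.043 ]
```

View pics/c8.png

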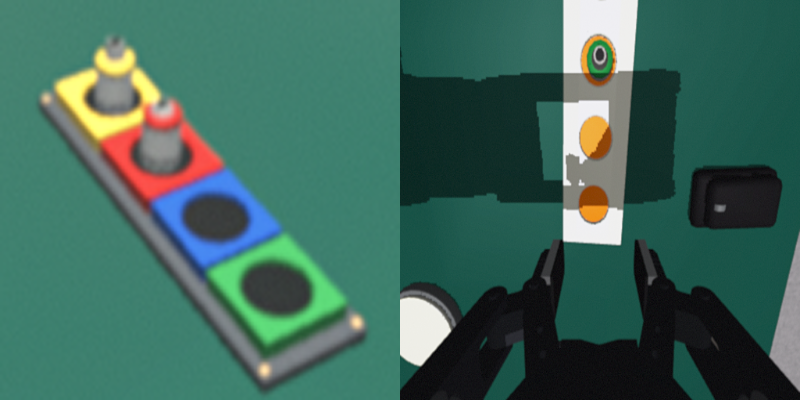

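```bash

python3 -m pendant '0.036 0 0 0 0.6; 0.071 0 0 0 0.6; 0.1 0 0 0 0.6; 0.11 0 0.02 0 0.6; 0.11 0 0.05 0 0.6'
python3 -m pendant '0 0 0.03 0 0.5; 0 0 0.03 0 0.5; 0 0 0.03 0 0.5'
```

```text
time: 14.67
tcp_pos: [0.591, 0.248, 0.0705]
tool_rot: [2.218, 2.219, 0.011]
force: [0.0, 0.2, 1.5]
finger_gap: 0.599
gripper_force: 0.0
time: 14.92
tcp_pos: [0.5867, 0.2444, 0.0361]
tool_rot: [-2.222, -2.218, 0.007]
force: [-0.1, -0.3, 1.4]
finger_gap: 0.5
gripper_force: 0.0
```

```bash

python3 -m pendant '0.004 0 0.01 0 0.5; 0.004 0 0.02 0 0.5; 0.004 0 0.025 0 0.5; 0.004 0 0.025 0 0.5; 0.004 0 0.025 0 0.5'
```

```text
time: 15.33
tcp_pos: [0.588, 0.2504, 0.0126]
tool_rot: [-2.221, -2.221, 0.0]
force: [-0.8, 0.1, 0.3]
finger_gap: 0.5
gripper_force: 0.0
```

Aligned; down 11.5 mm, close, lift.

```bash

python3 -m pendant '0 0 0.006 0 0.5; 0 0 0.0115 0 0.5; 0 0 0.0115 0 0.5; 0 0 0.0115 0 0.5'
python3 -m pendant '0 0 0 0 0; 0 0 0 0 0; 0 0 0 0 0; 0 0 0 0 0; 0 0 0 0 0'
python3 -m pendant '0 0 -0.01 0 0; 0 0 -0.03 0 0; 0 0 -0.06 0 0; 0 0 -0.09 0 0;-0.02 0 -0.11 0 0'
```

```text
time: 15.67
tcp_pos: [0.5875, 0.2505, 0.0005]
tool_rot: [-2.221, -2.221, 0.001]
force: [0.0, 0.5, -0.7]
finger_gap: 0.497
gripper_force: 0.0
time: 16.08
tcp_pos: [0.5883, 0.2506, 0.0014]
tool_rot: [2.221, 2.221, 0.001]
force: [-0.4, -0.4, 1.9]
finger_gap: 0.296
gripper_force: 59.3
time: 16.5
tcp_pos: [0.5886, 0.2335, 0.1144]
tool_rot: [2.218, 2.224, 0.006]
force: [0.8, -0.1, -1.4]
finger_gap: 0.296
gripper_force: 59.1
```

```bash

python3 -m pendant '-0.035 -0.005 0 0 0; -0.07 -0.01 0 0 0; -0.105 -0.015 0 0 0; -0.14 -0.02 0 0 0; -0.175 -0.025 0 0 0'
python3 -m pendant '-0.035 -0.005 0 0 0; -0.07 -0.01 0 0 0; -0.105 -0.015 0 0 0; -0.14 -0.02 0 0 0; -0.175 -0.025 0 0 0'
python3 -m pendant '-0.035 -0.005 0 0 0; -0.07 -0.01 0 0 0; -0.105 -0.015 0 0 0; -0.14 -0.02 0 0 0; -0.175 -0.025 0 0 0'
python3 -m pendant '-0.01 0 0 0 0; -0.01 0 0 0 0; -0.01 0 0 0 0'
```

```text
time: 16.92
tcp_pos: [0.5623, 0.0542, 0.1115]
tool_rot: [2.221, 2.222, -0.0]
force: [0.2, -1.2, -0.6]
finger_gap: 0.295
gripper_force: 59.2
time: 17.33
tcp_pos: [0.5373, -0.121, 0.1115]
tool_rot: [-2.221, -2.221, -0.0]
force: [0.6, -0.6, -1.4]
finger_gap: 0.298
gripper_force: 59.2
time: 17.75
tcp_pos: [0.5123, -0.296, 0.1115]
tool_rot: [-2.222, -2.221, 0.0]
force: [0.1, 0.1, -1.7]
finger_gap: 0.298
gripper_force: 59.2
time: 18.0
tcp_pos: [0.5126, -0.3044, 0.111]
tool_rot: [-2.223, -2.219, -0.001]
force: [-0.1, 0.5, -1.9]
finger_gap: 0.297
gripper_force: 59.1
```

```bash

python3 -m pendant '-0.002 -0.001 0.03 0 0; -0.002 -0.001 0.06 0 0; -0.002 -0.001 0.085 0 0; -0.002 -0.001 0.085 0 0; -0.002 -0.001 0.085 0 0'
```

```text
time: 18.42
tcp_pos: [0.5113, -0.3039, 0.0252]
tool_rot: [-2.217, -2.22, -0.0]
force: [0.4, -0.0, -0.3]
finger_gap: 0.294
gripper_force: 59.2
```

```bash

python3 -m pendant '-0.001 0 0.005 0 0; -0.001 0 0.01 0 0; -0.001 0 0.014 0 0; -0.001 0 0.014 0 0; -0.001 0 0.014 0 0'
python3 -m pendant '0 0 0.001 0 0; 0 0 0.002 0 0; 0 0 0.002 0 0; 0 0 0.002 0 0'
```

```text
time: 18.83
tcp_pos: [0.5121, -0.3075, 0.0124]
tool_rot: [2.221, 2.221, 0.0]
force: [0.8, 0.5, -1.4]
finger_gap: 0.295
gripper_force: 59.2
time: 19.17
tcp_pos: [0.512, -0.3075, 0.01]
tool_rot: [-2.222, -2.221, -0.0]
force: [-0.3, 0.1, -1.4]
finger_gap: 0.294
gripper_force: 59.2
```

```bash

python3 -m pendant '0 0 0.001 0 0; 0 0 0.0015 0 0; 0 0 0.0015 0 0; 0 0 0.0015 0 0'
python3 -m pendant '0 0 0.001 0 0; 0 0 0.001 0 0; 0 0 0.001 0 0'
```

```text
time: 19.5
tcp_pos: [0.512, -0.3075, 0.0084]
tool_rot: [-2.221, -2.221, -0.0]
force: [-0.6, 1.0, -2.0]
finger_gap: 0.299
gripper_force: 59.2
time: 19.75
tcp_pos: [0.512, -0.3075, 0.0075]
tool_rot: [-2.221, -2.221, -0.0]
force: [-0.1, -0.2, -1.8]
finger_gap: 0.299
gripper_force: 59.4
```

```bash

python3 -m pendant '0 0 0.0007 0 0; 0 0 0.0007 0 0; 0 0 0.0007 0 0'
```

```text
time: 20.0
tcp_pos: [0.5121, -0.3075, 0.0074]
tool_rot: [2.221, 2.221, -0.0]
force: [-1.6, 1.9, 4.2]
finger_gap: 0.293
gripper_force: 60.0
```

```bash

python3 -m pendant '0 0 0 0 0.5; 0 0 0 0 0.5; 0 0 0 0 0.5; 0 0 -0.02 0 0.6; 0 0 -0.05 0 0.6'
python3 -m pendant '0 0 -0.04 0 0.6; 0.01 0 -0.07 0 0.6; 0.045 0.005 -0.07 0 0.6; 0.08 0.01 -0.07 0 0.6; 0.115 0.015 -0.07 0 0.6'
python3 -m pendant '0.038 0.006 0 0 0.6; 0.076 0.012 0 0 0.6; 0.114 0.018 0 0 0.6; 0.152 0.024 0 0 0.6; 0.19 0.03 0 0 0.6'
python3 -m pendant '0.038 0.006 0 0 0.6; 0.076 0.012 0 0 0.6; 0.114 0.018 0 0 0.6; 0.152 0.024 0 0 0.6; 0.19 0.03 0 0 0.6'
python3 -m pendant '0.005 0.003 0 0 0.6; 0.005 0.003 0 0 0.6; 0.005 0.003 0 0 0.6'
python3 look.py w9
python3 - <<'E'
from h import *;from cell import robot
np.set_printoptions(precision=4,suppress=True)
import pickle
s,sn=pickle.load(open("w9.pkl","rb"));print(s["tcp_pos"])
for c in H:
  for q in blobs(sn["color"],c): print(c,np.round(q,1),plane(ray(s,sn,*q[:2]),.043))
a=robot.snapshot("side")["color"][205:315,235:365,::-1]
cv2.imwrite("pics/c9.png",np.hstack([cv2.resize(a,(400,400),interpolation=2),cv2.resize(cv2.imread("pics/w9.png"),(400,400))]))
E
```

```text
time: 20.42
tcp_pos: [0.5099, -0.3057, 0.054]
tool_rot: [-2.216, -2.216, 0.001]
force: [0.7, 0.1, -0.4]
finger_gap: 0.599
gripper_force: 0.0
time: 20.83
tcp_pos: [0.5274, -0.192, 0.1276]
tool_rot: [2.222, 2.218, 0.001]
force: [0.7, 0.3, -0.3]
finger_gap: 0.604
gripper_force: 0.0
time: 21.25
tcp_pos: [0.5571, -0.0007, 0.1268]
tool_rot: [2.221, 2.221, 0.0]
force: [0.9, 0.7, -0.1]
finger_gap: 0.597
gripper_force: 0.0
time: 21.67
tcp_pos: [0.587, 0.1895, 0.1267]
tool_rot: [2.221, 2.221, 0.0]
force: [0.7, -1.4, -0.5]
finger_gap: 0.604
gripper_force: 0.0
time: 21.92
tcp_pos: [0.5897, 0.1924, 0.1263]
tool_rot: [2.22, 2.223, -0.002]
force: [0.4, -0.2, 0.9]
finger_gap: 0.594
gripper_force: 0.0
[0.5897 0.1924 0.1263]
blue [252.   33.7 921.5] [0.5878 0.3213 0.043 ]
```

View pics/c9.png

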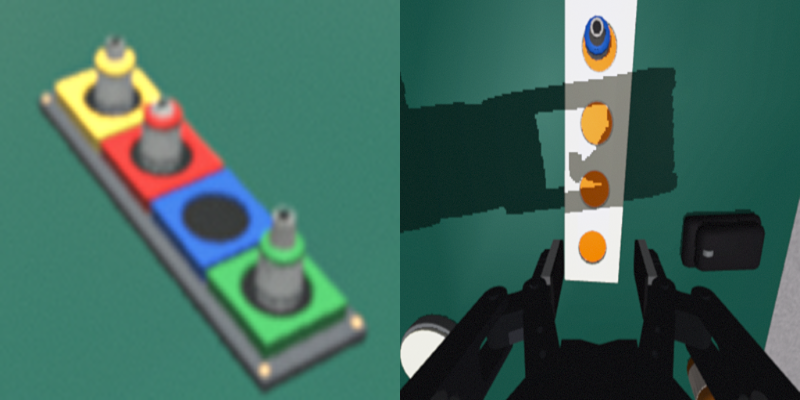

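```bash

python3 -m pendant '0.036 0 0 0 0.6; 0.071 0 0 0 0.6; 0.105 0 0 0 0.6; 0.126 0 0 0 0.6; 0.127 -0.001 0.025 0 0.6'
python3 -m pendant '0 0 0.03 0 0.5; 0 0 0.06 0 0.5; 0 0 0.07 0 0.5; 0 0 0.07 0 0.5; 0 0 0.07 0 0.5'
```

```text
time: 22.43
tcp_pos: [0.5926, 0.3232, 0.1071]
tool_rot: [2.218, 2.22, 0.017]
force: [2.2, 0.2, 0.2]
finger_gap: 0.604
gripper_force: 0.0
time: 22.85
tcp_pos: [0.5895, 0.3183, 0.0322]
tool_rot: [-2.223, -2.219, 0.001]
force: [1.1, -0.1, 0.6]
finger_gap: 0.501
gripper_force: 0.0
```

```bash

python3 -m pendant '0.002 -0.001 0.01 0 0.5; 0.002 -0.001 0.02 0 0.5; 0.002 -0.001 0.02 0 0.5; 0.002 -0.001 0.02 0 0.5'
```

```text
time: 23.18
tcp_pos: [0.5877, 0.3214, 0.0116]
tool_rot: [-2.221, -2.221, 0.001]
force: [0.2, 0.2, 0.3]
finger_gap: 0.504
gripper_force: 0.0
```

```bash

python3 -m pendant '0 0 0.006 0 0.5; 0 0 0.0105 0 0.5; 0 0 0.0105 0 0.5; 0 0 0.0105 0 0.5'
python3 -m pendant '0 0 0 0 0; 0 0 0 0 0; 0 0 0 0 0; 0 0 0 0 0; 0 0 0 0 0'
python3 -m pendant '0 0 -0.01 0 0; 0 0 -0.03 0 0; 0 0 -0.06 0 0; 0 0 -0.09 0 0;-0.02 0 -0.11 0 0'
```

```text
time: 23.52
tcp_pos: [0.5877, 0.3215, 0.0009]
tool_rot: [-2.221, -2.221, 0.001]
force: [-0.0, -0.1, -0.2]
finger_gap: 0.5
gripper_force: 0.0
time: 23.93
tcp_pos: [0.5883, 0.3217, 0.0017]
tool_rot: [2.221, 2.221, 0.001]
force: [0.4, 0.5, 2.2]
finger_gap: 0.295
gripper_force: 59.3
time: 24.35
tcp_pos: [0.5885, 0.3046, 0.1146]
tool_rot: [2.218, 2.224, 0.007]
force: [0.4, 0.7, -0.9]
finger_gap: 0.291
gripper_force: 59.1
```

```bash

python3 -m pendant '-0.035 -0.004 0 0 0; -0.07 -0.008 0 0 0; -0.105 -0.012 0 0 0; -0.14 -0.016 0 0 0; -0.175 -0.02 0 0 0'
python3 -m pendant '-0.035 -0.004 0 0 0; -0.07 -0.008 0 0 0; -0.105 -0.012 0 0 0; -0.14 -0.016 0 0 0; -0.175 -0.02 0 0 0'
python3 -m pendant '-0.035 -0.004 0 0 0; -0.07 -0.008 0 0 0; -0.105 -0.012 0 0 0; -0.14 -0.016 0 0 0; -0.175 -0.02 0 0 0'
python3 -m pendant '-0.016 -0.003 0 0 0; -0.016 -0.003 0 0 0; -0.016 -0.003 0 0 0'
```

```text
time: 24.77
tcp_pos: [0.5673, 0.1251, 0.1118]
tool_rot: [2.221, 2.222, -0.0]
force: [0.9, -0.5, -1.8]
finger_gap: 0.29
gripper_force: 59.1
time: 25.18
tcp_pos: [0.5473, -0.05, 0.1118]
tool_rot: [2.221, 2.222, -0.0]
force: [1.1, 0.3, -0.6]
finger_gap: 0.298
gripper_force: 59.1
time: 25.6
tcp_pos: [0.5273, -0.225, 0.1118]
tool_rot: [-2.222, -2.221, -0.0]
force: [1.0, -0.3, -1.8]
finger_gap: 0.294
gripper_force: 59.1
time: 25.85
tcp_pos: [0.5244, -0.2402, 0.1114]
tool_rot: [-2.224, -2.218, -0.0]
force: [-0.3, 0.7, -1.9]
finger_gap: 0.293
gripper_force: 59.1
```

```bash

python3 -m pendant '0 0 0.03 0 0; 0 0 0.06 0 0; 0 0 0.085 0 0; 0 0 0.085 0 0; 0 0 0.085 0 0'
python3 -m pendant '0 0 0.005 0 0; 0 0 0.01 0 0; 0 0 0.014 0 0; 0 0 0.014 0 0; 0 0 0.014 0 0'
```

```text
time: 26.27
tcp_pos: [0.5241, -0.2373, 0.0255]
tool_rot: [-2.217, -2.22, 0.001]
force: [-0.2, -0.3, -1.1]
finger_gap: 0.298
gripper_force: 59.3
time: 26.68
tcp_pos: [0.5252, -0.2395, 0.0127]
tool_rot: [2.221, 2.221, 0.0]
force: [-0.2, 0.4, -1.7]
finger_gap: 0.291
gripper_force: 59.3
```

```bash

python3 -m pendant '-0.001 -0.001 0.001 0 0; -0.002 -0.001 0.002 0 0; -0.002 -0.001 0.004 0 0; -0.002 -0.001 0.004 0 0; -0.002 -0.001 0.004 0 0'
python3 -m pendant '0 0 0.0007 0 0; 0 0 0.0007 0 0; 0 0 0.0007 0 0'
```

```text
time: 27.1
tcp_pos: [0.5239, -0.2415, 0.0082]
tool_rot: [-2.221, -2.221, -0.0]
force: [-1.2, 0.5, -1.3]
finger_gap: 0.294
gripper_force: 59.3
time: 27.35
tcp_pos: [0.5241, -0.2416, 0.0077]
tool_rot: [2.221, 2.221, 0.0]
force: [-0.3, -0.5, -0.8]
finger_gap: 0.292
gripper_force: 59.6
```

```bash

python3 -m pendant '0 0 0.0006 0 0; 0 0 0.0006 0 0; 0 0 0.0006 0 0'
python3 -m pendant '0 0 0 0 0.5; 0 0 0 0 0.5; 0 0 0 0 0.5; 0 0 -0.02 0 0.6; 0 0 -0.05 0 0.6'
python3 -m pendant '0 0 -0.04 0 0.6; 0 0 -0.08 0 0.6; 0.03 0 -0.1 0 0.6; 0.07 0 -0.1 0 0.6; 0.11 0 -0.1 0 0.6'
python3 -m pendant '0.04 0 0 0 1; 0.08 0 0 0 1; 0.12 0 0 0 1; 0.12 0 0 0 1; 0.12 0 0 0 1'
python3 - <<'E'
from h import *;from cell import robot
a=robot.snapshot("side")["color"][205:315,235:365,::-1];b=robot.snapshot("scene")["color"][...,::-1]
cv2.imwrite("pics/c10.png",np.hstack([cv2.resize(a,(360,400),interpolation=2),cv2.resize(b,(440,400))]))
E
```

```text
time: 27.6
tcp_pos: [0.5241, -0.2416, 0.0077]
tool_rot: [2.221, 2.221, -0.0]
force: [-1.5, 0.8, 4.7]
finger_gap: 0.298
gripper_force: 60.1
time: 28.02
tcp_pos: [0.5217, -0.2399, 0.0543]
tool_rot: [-2.216, -2.216, 0.002]
force: [0.6, -0.0, 0.8]
finger_gap: 0.603
gripper_force: 0.0
time: 28.43
tcp_pos: [0.5252, -0.1318, 0.159]
tool_rot: [2.221, 2.215, 0.003]
force: [-0.3, 1.5, -1.2]
finger_gap: 0.6
gripper_force: 0.0
time: 28.85
tcp_pos: [0.5238, -0.0093, 0.157]
tool_rot: [2.216, 2.226, -0.0]
force: [0.4, -0.6, 0.4]
finger_gap: 0.996
gripper_force: 0.0
```

View pics/c10.png

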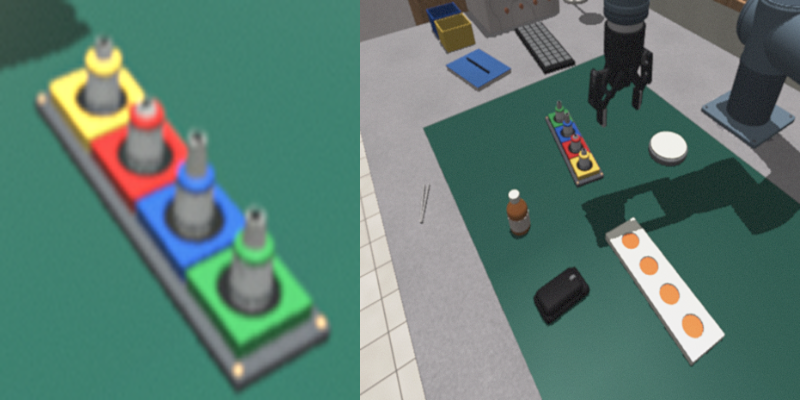

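The picture shows all four objectives upright in the pockets of their own colours. The storage rack is empty, the mouse and bottle have not moved, and the robot is clear of everything.

```bash
python3 -c "
from cell import robot;print(robot.job_done())"
```

```text
the job is handed in; nothing more can be done
None
```

The job is handed in: red, yellow, green and blue were moved in that order and stand upright in their own seats, with the mouse and bottle where they were; it took about 29 s of robot time (limit 96 s).

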